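# Refit the strainer of a bench suction unit and lock its bayonet cap

### The arm

A 6-joint arm with a two-finger parallel gripper is mounted at the origin on a cart in front of the work surface, level with it; the furniture and walls round the work are solid. World frame = base frame: x ahead of the robot, y to its left, z up, the work surface at z = 0. Lengths are in m, angles in degrees, forces in N, time in s.
With the tool pointing down it reaches from about 0.3 to 0.75 m from the base axis. Payload 8.5 kg.
Tool frame: the origin (TCP) lies on the centre line of the jaws, within the pads' length; the fingertips stand 17 mm ahead of it and the grasp point (between the pads) lies 2 mm behind it (env.tcp_to_tips is the distance from the TCP to the fingertips, in m); z points along the fingers, y is the line along which they close (so a half turn about z gives the same grasp; the last joint's range is limited). The gripper opens to 85 mm and grips with 20 to 120 N. Pads are 22 mm wide; open, the fingers measure 114 mm over their backs; the gripper's body (76 mm by 85 mm) begins 54 mm behind the grasp point. The pads swing forward as they close: fully open they stand 13 mm farther back than shut.
Start: joints at [63.982, 21.807, 74.336, -0, 83.858, -12.336], TCP at [0.13, 0.534, 0.248] pointing down, gripper open.
Joint ranges: [-178.18, 178.18], [-50.72, 133.34], [12.68, 142.11], [-81.47, 261.47], [9.98, 163.14], [-165.26, 165.26]. Speed limits (degrees/s): [136.94, 136.94, 180, 180, 180, 180].

### API

Orientations are given as a 3x3 rotation matrix whose columns are the frame's x, y, z axes.
In Python, from rig import env gives the robot as it stands. The module is installed in compiled form; this text tells all that it offers.
- The arm moves only by the shell command python3 -m pendant 'ROWS' [FORCE]. ROWS is JSON, a list of rows, each a list of 7 numbers: the opening, from 0 (shut) to 1 (fully open), then the shift along the tool's x, y, z in m, then the turn, a rotation vector about the tool's x, y, z in rad. A call has 1 to 5 rows; each row is the pose to reach, as a shift and turn from the pose commanded when the call began, along the tool's axes at that moment; what a row does not reach only later rows make up. A row lasts 1/8 s, in which the tool goes at most 62.5 mm and 10.7 degrees, less where a joint would pass 70% of its speed; a pose out of reach is approached as far as the arm can. A call with a gripper value outside its range is refused whole. The fingers move at their own pace and stop on an object; FORCE is the grip in N (left out, the last holds). Time passes only in rows, so rows that repeat a pose let the fingers close. It gives the time, the measured TCP pose, the force, the opening and the grip force at its end, in the units of the state.
- env.observe(): the state, without advancing time (a new reading comes with each control period).
- env.get_image(name): name is "side" or "top"; returns a dict with "image" (384x512x3 uint8, blue, green, red), "fx", "fy", "cx", "cy" (pixels), "pose" (4x4, takes a point from camera to world coordinates). Camera axes: x right, y up, looking along -z (the intrinsics and any distortion apply to the point x, -y, -z); pixel columns grow to the right and rows downward; lengths in m; the calibration is good to about 2 mm. A picture is of the moment at which its call begins. There is no depth.
- env.close_job(): hands the job in; it is judged then, once.
Trained networks look in the newest picture that a camera, given by its name, has taken for a name from the list of things; names that differ only in an ending like _2 or _b are one class to them, and where a whole thing is asked for, a point or a joint stands for the part that bears it (a point fixed in the world has none). Each returns a list of dicts, best first, with "conf" (0 to 1); they miss things now and then, are a little off and sometimes report something else, mostly with a low value. They report only what shows in the picture. A call takes as long as a camera call. They do not tell look-alikes from the thing itself.
- env.find_in(camera, thing): "bbox" ([centre column, centre row, width, height] in pixels, round what is visible of it).
- env.trace(camera, thing): "mask" (384x512 bool, what is visible of it) and "bbox" ([centre column, centre row, width, height] in pixels, round what is visible of it).
- env.tip_of(camera, thing): "centre" ([column, row] in pixels: a listed point, or the origin of a listed thing).
The state is a dict: "time_s": time; "q": joint angles; "qvel": joint speeds; "joint_efforts": joint torques, N m; "position": TCP position; "tool_rot": TCP orientation; "ft_force": force on the tool from outside, world axes, zero at the start; "wrist_torque": the same for the moment, N m; "grip_width": finger opening in m; "gripper_force": force on a finger pad.
Only numpy, scipy, OpenCV 4.12 (cv2) and the standard library are available. Lean on these libraries where they do the work, as an engineer would, in place of code of your own. Each camera call takes 0.05 s, during which the arm holds its last target. There are 200 camera calls.

### The job

The strainer of the small bench suction unit has been rinsed and has to go back: set the strainer basket upright into the unit's round mouth so that it rests in the sprung cup inside, then fit the cap over it: feel for the two slots of the collar with the lugs of the cap, push the cap down against the spring and turn it clockwise, nearly a quarter turn, until it stops and clicks up into its locked place, and let go. Work gently, never loading the unit with more than about 40 N, and leave the glass dish, the dropper bottle and the bur stand where they are.

Things in the scene. Friction and masses are not known exactly. Their poses are not given: they have to be found in the camera images.
- suction_unit: Bench suction unit, a white box on a grey base, fixed, level. Origin on its underside, under the mouth's axis. Housing x -62 to 78, y -58 to 116 mm, 70 mm tall; slotted motor cover at +y, top 81 mm; switch and dial on the -x side, two hose nipples at +x out to x 107.
- mouth (a point): Centre of the round mouth, 84 mm up, level with the top of its aluminium collar (71 mm wide, bore 49 mm). Two opposite slots, 13.9 mm wide with a dot beside each, cut the collar's lip near the unit's +y and -y, but the collar is clamped in up to 26 degrees off either way, which no pose shows. The lugs pass within about 4 degrees of a slot's middle.
- lip (a point): On the mouth's axis, level with the underside of the lip, 6.5 mm below the mouth. Under the lip the lugs run from the slots clockwise (seen from above) to two notches 75 degrees on, 3 mm deep upward into the lip (a bar mark on the collar above each), and meet a stop at about 80 degrees. At the stop the wrist feels a moment of 0.3 N m or more about the vertical.
- sprung_cup (a point): Floor of the black sprung cup deep in the mouth (unpressed), 45.5 mm up: 43 mm wide inside, wall 4 mm high. The strainer stands in it. It yields downward up to 15 mm: 3 N to start, then 0.5 N per mm, and pushes strainer and cap back up. The point does not move with it.
- strainer: Steel strainer basket, 50 g, upright on the desk. Origin at the centre of its underside. Perforated cup 38 mm wide, foot bevelled 3 mm; rim 42 mm wide, bevelled below, top at z 26 mm; grey grip tab on the axis, z 26 to 56, 10 mm thick along x, 16 mm wide along y. Resting in the sprung cup its tab stands 17.5 mm above the mouth. Goes in at any yaw.
- cap: Grey bayonet cap, 95 to 160 g, standing on its plug. Origin at the plug's foot, centre. Height of the foot above the desk: 75 mm with the lugs on top of the lip; 71.5 lugs in the slots, foot resting on the unpressed strainer; 63.5 or less to turn under the lip; 62 brim on the collar (rigid); 66.5 locked, lifted into the notches by the spring.
- cap_lugs (a point): On the cap's axis, 11.5 mm above its foot, at mid-height of its two lugs, which point along the cap's +y and -y: 10 mm wide, 5 mm tall, undersides bevelled, tips 28.5 mm from the axis. The cap fits either half turn. Plug 45 mm wide, foot bevelled 3 x 4 mm, hollow (29 mm wide, 32 mm deep) over the strainer's tab; brim 68 mm wide, z 22 to 29 mm.
- cap_bar (a point): Middle of the cap's grip bar, 48 mm above its foot, on the axis: bar along the cap's y, 12 mm thick along x, 50 mm long, 22 mm tall (z 37 to 59 mm over the foot), on a dome 54 mm wide.
- dappen_dish: Bystander: small clear glass dappen dish, 32 mm wide, 25 tall. Origin at the centre of its underside.
- dropper_bottle: Bystander: dark dropper bottle with a white cap, 21 mm wide, 58 tall. Origin at the centre of its underside.
- bur_stand: Bystander: white block with eight upright burs, 30 x 62 x 34 mm. Origin at the centre of its underside.
Not all that is in view belongs to the job. What is shaped like the cap but blue is not meant.

How it is judged:
By the outcome, as a careful person would: the job done as asked, in the order asked, and still so for the second after the job is handed in, with the robot touching nothing.
It also fails if it takes over 72 s, if anything falls off the work surface, if the arm or the gripper's body presses on something with over 40 N, if the wrist force passes 120 N, or if a joint passes its speed limit or range.

## Working session

There is one attempt and no reset: what is moved stays moved. The work goes in short steps, Python scripts to look and compute and a shell command to move; the robot and the scene stay as the last step left them, time stands still between calls to the robot, and variables do not carry over. Pictures are saved under pics/ and viewed, at most 10 in all, crops included, and the job is handed in when it is done.

```bash
mkdir -p pics; cat > h.py <<'E'
from rig import env
import numpy as np, cv2
def K(c): return np.array([[c["fx"],0,c["cx"]],[0,c["fy"],c["cy"]],[0,0,1]],float)
def at_z(c,px,z):
    P=c["pose"]; d=P[:3,:3]@np.array([(px[0]-c["cx"])/c["fx"],-(px[1]-c["cy"])/c["fy"],-1]); o=P[:3,3]
    return o+d*(z-o[2])/d[2]
def proj(c,p):
    P=c["pose"]; q=P[:3,:3].T@(np.asarray(p,float)-P[:3,3]); return c["cx"]+c["fx"]*q[0]/-q[2], c["cy"]-c["fy"]*q[1]/-q[2]
E
python3 - <<'E'
from h import *
np.set_printoptions(precision=4,suppress=True)
for n in("top","side"):
    c=env.get_image(n); cv2.imwrite(f"pics/{n}0.png",c["image"])
    print(n,c["fx"],c["cx"],c["cy"],c["pose"].tolist(),[k for k in c])
    for t,z in(("mouth",.084),("suction_unit",0),("strainer",0),("cap",0),("cap_bar",.048),("cap_lugs",.0115),("dappen_dish",0),("dropper_bottle",0),("bur_stand",0)):
        for r in env.tip_of(n,t)[:3]: print(t,round(r["conf"],2),np.round(r["centre"],1),at_z(c,r["centre"],z))
s=env.observe();print(s)
E
```

```text
top 452.6641862043799 252.61104459303243 188.3152435985431 [[-0.025162710219955, 0.9905632543366203, -0.1347266758011581, 0.36900012090008316], [-0.9994445504465829, -0.02198153260862716, 0.025048010036800922, -0.08414079820920745], [0.021850139519334746, 0.13528211774739346, 0.9905661613545891, 1.049537351791186], [0.0, 0.0, 0.0, 1.0]] ['image', 'fx', 'fy', 'cx', 'cy', 'pose']
mouth 0.64 [139.1 195.7] [0.4898 0.1344 0.084 ]
suction_unit 0.57 [149.2 201.1] [0.4871 0.13   0.    ]
strainer 0.62 [346.1 186.7] [ 0.5107 -0.3307  0.    ]
cap 0.8 [315.6 228.6] [ 0.4142 -0.2544  0.    ]
cap 0.78 [359.7 230.7] [ 0.4069 -0.357   0.    ]
cap 0.73 [211.7 179.5] [ 0.5347 -0.0154  0.    ]
cap_bar 0.94 [320.8 227.3] [ 0.4147 -0.2583  0.048 ]
cap_bar 0.83 [206.2 234.7] [ 0.4046 -0.0049  0.048 ]
cap_bar 0.72 [262.9 215. ] [ 0.445  -0.1308  0.048 ]
cap_lugs 0.87 [258.8 213.8] [ 0.4508 -0.1231  0.0115]
cap_lugs 0.65 [365.  231.6] [ 0.4041 -0.3661  0.0115]
cap_lugs 0.64 [319.6 228.3] [ 0.4142 -0.2618  0.0115]
dappen_dish 0.59 [344.1 188.4] [ 0.5068 -0.3258  0.    ]
dappen_dish 0.5 [288.1 150.6] [ 0.6001
[... 1235 characters left out ...]
.1927  0.    ]
dropper_bottle 0.45 [307.9 215.7] [ 0.6134 -0.055   0.    ]
bur_stand 0.49 [199.8 234.8] [ 0.3648 -0.1619  0.    ]
{'time_s': 1.0, 'q': array([ 63.9814,  21.8057,  74.3357,  -0.0005,  83.8584, -12.335 ]), 'qvel': array([ 0.0341,  0.0652,  0.0838,  0.0747, -0.0386, -0.108 ]), 'joint_efforts': array([ -0.0009, -44.8321, -23.1467,  -0.0002,   0.0005,  -0.    ]), 'position': array([0.1301, 0.5344, 0.2483]), 'tool_rot': array([[-0.9716,  0.2366,  0.    ],
       [ 0.2366,  0.9716, -0.    ],
       [-0.    ,  0.    , -1.    ]]), 'ft_force': array([-0.6605, -0.6604, -1.4272]), 'wrist_torque': array([-0.0144, -0.0228, -0.0122]), 'gripper_force': 0.0, 'grip_width': 0.08527042538391916}
```

```bash
python3 -c "
import cv2,numpy as np
a=cv2.imread('pics/top0.png');b=cv2.imread('pics/side0.png')
cv2.imwrite('pics/both0.png',cv2.resize(np.vstack([a,b]),None,fx=.78,fy=.78))"
```

```text
(no output)
```

View pics/top0.png

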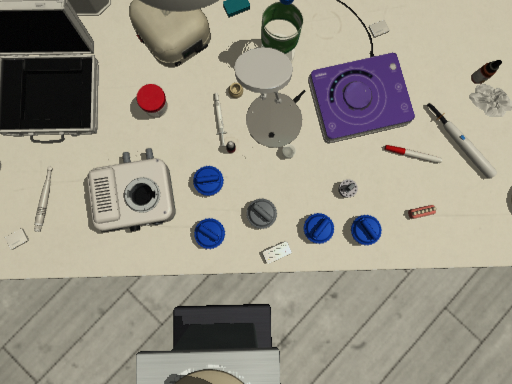

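View pics/side0.png

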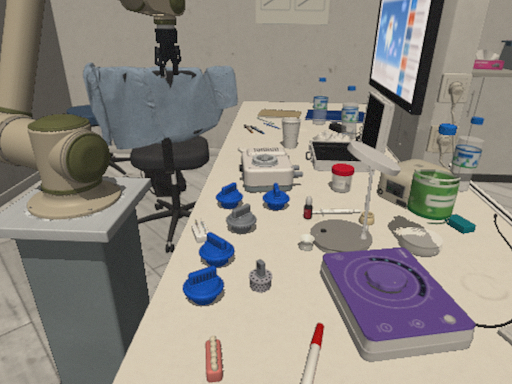

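The top picture shows the unit at (130,195) with its mouth at about (142,195). The grey cap is at (262,213), the strainer at (346,188), the bur stand at (276,252), the dropper bottle at (231,147) and the glass dish at (288,152). The side view agrees. I'll zoom in next for the yaws and the collar slots.

```bash
python3 - <<'E'
import cv2,numpy as np
a=cv2.imread('pics/top0.png')
f=lambda x,y,w,h,s:cv2.resize(a[y:y+h,x:x+w],None,fx=s,fy=s,interpolation=cv2.INTER_CUBIC)
u=f(80,142,100,100,5.5)
c=f(240,192,45,50,5); s=f(325,165,45,50,5)
right=np.vstack([c,s]); right=cv2.copyMakeBorder(right,0,550-right.shape[0],0,0,cv2.BORDER_CONSTANT)
cv2.imwrite('pics/crop1.png',np.hstack([u,right])); print(u.shape,right.shape)
E
```

```text
(550, 550, 3) (550, 225, 3)
```

View pics/crop1.png

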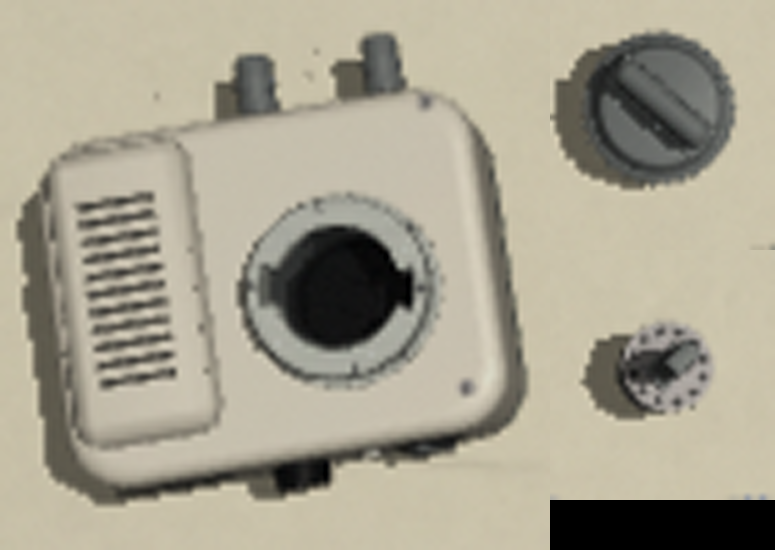

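```bash
cat >> h.py <<'E'
def rect(c,ctr,z,half=.05,n=260):
    # world patch: image right=-y, up=+x
    w=np.float32([[ctr[0]+half,ctr[1]+half,z],[ctr[0]+half,ctr[1]-half,z],[ctr[0]-half,ctr[1]-half,z],[ctr[0]-half,ctr[1]+half,z]])
    src=np.float32([proj(c,p) for p in w]); dst=np.float32([[0,0],[n,0],[n,n],[0,n]])-.5
    return cv2.warpPerspective(c["image"],cv2.getPerspectiveTransform(src,dst),(n,n),flags=cv2.INTER_CUBIC)
def annfit(g,half,ctr,rin,rout,lo=True):
    # best centre: annulus rin..rout bright in g, surroundings not
    n=g.shape[0]; s=n/(2*half); yy,xx=np.mgrid[:n,:n]; best=None
    for dx in np.arange(-.012,.0121,.001):
        for dy in np.arange(-.012,.0121,.001):
            cx=n/2-.5-dy*s; cy=n/2-.5-dx*s; r=np.hypot(xx-cx,yy-cy)/s
            v=g[(r>rin)&(r<rout)].mean()-g[(r>rout)&(r<rout+.004)].mean()-(g[r<rin].mean() if rin>0 else 0)
            if best is None or v>best[0]: best=(v,ctr[0]+dx,ctr[1]+dy)
    return best
E
python3 - <<'E'
from h import *
c=env.get_image("top")
def grey(im): 
    f=im.astype(float); return 255-4*np.clip(f[...,2]-f[...,0],0,60)
R=rect(c,(.49,.130),.084); g=grey(R)*(R.mean(2)>110)
b=annfit(g,.05,(.49,.130),.0245,.0355); print("mouth",b)
ctr=b[1:]; R=rect(c,ctr,.084); n=260;s=n/.1
L=R.mean(2); th=np.radians(np.arange(0,360,3))
p=[np.mean([L[int(round(n/2-.5-r*np.cos(t)*s)),int(round(n/2-.5-r*np.sin(t)*s))] for r in (.026,.027,.028)]) for t in th]
print("angle from +x ccw, dark:",[(int(np.degrees(t)),int(v)) for t,v in zip(th,p) if v<120])
R2=rect(c,(.451,-.124),.029); g2=grey(R2)*(R2.mean(2)<140)
b2=annfit(g2,.05,(.451,-.124),0,.034); print("cap",b2)
R3=rect(c,(.509,-.328),.026,.03); g3=grey(R3)
b3=annfit(g3,.03,(.509,-.328),0,.021); print("strainer",b3)
R2=rect(c,b2[1:],.059); R3=rect(c,b3[1:],.056,.03)
for im in(R,R2): cv2.circle(im,(130,130),int(.0355*s if im is R else .006*s),(0,0,255),1)
cv2.circle(R3,(130,130),3,(0,0,255),1)
cv2.imwrite("pics/rect.png",np.hstack([R,R2,R3]))
cs=env.get_image("side")
for t,z in(("cap",0),("strainer",0),("mouth",.084)):
    print(t,[(round(r["conf"],2),np.round(at_z(cs,r["centre"],z)[:2],4)) for r in env.tip_of("side",t)])
print([proj(cs,(*b[1:],.084)),proj(cs,(*b2[1:],0)),proj(cs,(*b3[1:],0))])
E
```

```text
mouth (np.float64(44.30733975386022), np.float64(0.495), np.float64(0.131))
angle from +x ccw, dark: [(75, 83), (78, 74), (81, 78), (84, 80), (87, 81), (90, 81), (93, 82), (96, 79), (99, 77), (102, 85), (105, 106), (248, 117), (252, 43), (255, 13), (258, 3), (261, 4), (264, 5), (267, 3), (270, 3), (273, 3), (276, 16), (279, 39), (282, 108)]
cap (np.float64(168.353424298371), np.float64(0.451), np.float64(-0.128))
strainer (np.float64(66.16281809295765), np.float64(0.504), np.float64(-0.328))
cap [(0.92, array([ 0.5292, -0.0158])), (0.92, array([ 0.4118, -0.2634])), (0.7, array([0.4143, 0.0124])), (0.67, array([ 0.4583, -0.1332])), (0.63, array([ 0.4106, -0.3692]))]
strainer [(0.97, array([ 0.5056, -0.3237])), (0.66, array([ 0.3608, -0.1677]))]
mouth [(0.61, array([0.4922, 0.1285])), (0.54, array([ 0.4626, -0.2093]))]
[(np.float64(263.60971985446645), np.float64(156.92699564482174)), (np.float64(239.67206925051127), np.float64(228.42457587823355)), (np.float64(258.10073602049255), np.float64(285.4733154691771))]
```

View pics/rect.png

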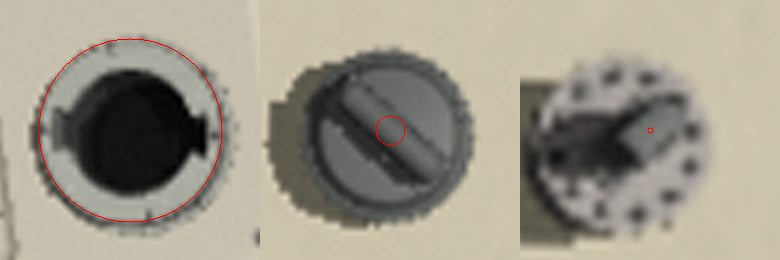

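The top rectification shows the collar slots at patch pixels (62,130) and (205,133), so the slot axis is about 88° from +x. The cap bar runs from (345,85) to (435,170), about 46°, and its centre is near the mark. The strainer's tab top is at (655,130), running right-up. Next I'll work out the rows to the strainer.

```bash
cat >> h.py <<'E'
def plan(*wps):
    # wps: (x,y,z,yaw of jaw line deg); each leg given from the pose at the leg's start
    s=env.observe(); p=s["position"]; R=s["tool_rot"]; y=np.degrees(np.arctan2(R[1,1],R[0,1]))
    print("t",round(s["time_s"],2),"p",np.round(p,4),"yaw",round(y,2),"F",np.round(s["ft_force"],1),"Mz",round(s["wrist_torque"][2],3),"w",round(s["grip_width"],4),"g",round(s["gripper_force"],1),"tilt",np.round(R[:2,2],4),"q6",round(s["q"][5],1))
    for w in wps:
        d=np.array(w[:3])-p; a=np.radians(y); Rt=np.array([[-np.sin(a),-np.cos(a),0],[np.cos(a),-np.sin(a),0],[0,0,-1]])
        Rt=np.column_stack([[np.sin(a)*-1,np.cos(a),0],[np.cos(a),np.sin(a),0],[0,0,-1]])
        dy=(w[3]-y+180)%360-180
        print("->",w,"shift",np.round(Rt.T@d,4),"rz",round(-np.radians(dy),4),"rows>=",int(np.ceil(max(np.linalg.norm(d)/.0625,abs(dy)/10.7))))
        p=np.array(w[:3]);y=w[3]
E
python3 -c "
from h import *
plan((.45,.1,.22,54),(.505,-.327,.15,32))"
```

```text
t 1.25 p [0.1301 0.5344 0.2483] yaw 76.32 F [-0.   0.2  0.6] Mz -0.031 w 0.0855 g 0.0 tilt [-0.0001 -0.    ] q6 -12.3
-> (0.45, 0.1, 0.22, 54) shift [-0.4136 -0.3464  0.0283] rz 0.3895 rows>= 9
-> (0.505, -0.327, 0.15, 32) shift [-0.2955 -0.3131  0.07  ] rz 0.384 rows>= 7
```

```bash
python3 -m pendant '[[0.55,-0.23,-0.192,0.016,0,0,0],[0.55,-0.23,-0.192,0.016,0,0,0],[0.55,-0.23,-0.192,0.016,0,0,0],[0.55,-0.23,-0.192,0.016,0,0,0],[0.55,-0.23,-0.192,0.016,0,0,0]]' 40
python3 -m pendant '[[0.55,-0.184,-0.154,0.012,0,0,0.39],[0.55,-0.184,-0.154,0.012,0,0,0.39],[0.55,-0.184,-0.154,0.012,0,0,0.39],[0.55,-0.184,-0.154,0.012,0,0,0.39]]'
python3 -m pendant '[[0.55,-0.148,-0.157,0.035,0,0,0],[0.55,-0.148,-0.157,0.035,0,0,0],[0.55,-0.148,-0.157,0.035,0,0,0],[0.55,-0.148,-0.157,0.035,0,0,0]]'
python3 -m pendant '[[0.55,-0.148,-0.156,0.035,0,0,0.384],[0.55,-0.148,-0.156,0.035,0,0,0.384],[0.55,-0.148,-0.156,0.035,0,0,0.384],[0.55,-0.148,-0.156,0.035,0,0,0.384],[0.55,-0.148,-0.156,0.035,0,0,0.384]]'
python3 -c "
from h import *
plan((.505,-.327,.0575,32))
c=env.get_image('top'); R=c['image'][140:230,300:400]; S=env.get_image('side')['image'][200:305,200:330]
cv2.imwrite('pics/over.png',np.hstack([cv2.resize(R,(400,360)),cv2.resize(S,(400,360))]))"
```

```text
time_s: 1.88
position: [0.3091, 0.2916, 0.2324]
tool_rot: [[-0.971, 0.237, 0.001], [0.237, 0.971, 0.0], [-0.001, 0.0, -1.0]]
ft_force: [0.3, 0.6, 0.1]
grip_width: 0.0467
gripper_force: 0.0
time_s: 2.38
position: [0.4516, 0.0982, 0.2204]
tool_rot: [[-0.808, 0.589, 0.001], [0.589, 0.808, 0.0], [-0.0, 0.0, -1.0]]
ft_force: [-0.0, 0.9, -0.7]
grip_width: 0.0464
gripper_force: 0.0
time_s: 2.88
position: [0.4779, -0.1166, 0.1848]
tool_rot: [[-0.807, 0.59, -0.0], [0.59, 0.807, -0.0], [0.0, -0.0, -1.0]]
ft_force: [0.2, -0.4, -0.1]
grip_width: 0.0469
gripper_force: 0.0
time_s: 3.5
position: [0.5055, -0.3288, 0.1494]
tool_rot: [[-0.527, 0.85, -0.001], [0.85, 0.527, 0.001], [0.001, -0.0, -1.0]]
ft_force: [-0.1, 0.2, 0.1]
grip_width: 0.047
gripper_force: 0.0
t 3.5 p [ 0.5055 -0.3288  0.1494] yaw 31.83 F [-0.1  0.2  0.1] Mz 0.014 w 0.047 g 0.0 tilt [-0.0007  0.0005] q6 -76.1
-> (0.505, -0.327, 0.0575, 32) shift [0.0017 0.0005 0.0919] rz -0.003 rows>= 2
```

View pics/over.png

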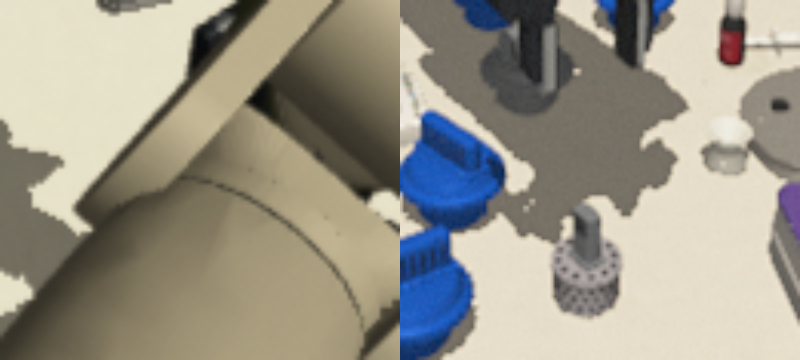

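The side crop shows the strainer standing free at (587,270), with the fingers above and behind it at (540,70) and (635,55). I'll check that the tip projection agrees with this.

```bash
python3 -c "
from h import *
c=env.get_image('side')
print(proj(c,(.5055,-.3288,.135)),proj(c,(.505,-.327,.056)),proj(c,(.505,-.327,.026)))
print([(r['conf'],r['bbox']) for r in env.find_in('side','strainer')[:2]])"
```

```text
(np.float64(259.89548803567305), np.float64(221.03365745645922)) (np.float64(259.05767382250076), np.float64(259.7482478378273)) (np.float64(258.8502129293738), np.float64(273.58392634876157))
[(0.74, [260.8, 275.0, 20.8, 34.4])]
```

```bash
python3 -m pendant '[[0.55,0.001,0.001,0.05,0,0,0],[0.55,0.001,0.001,0.091,0,0,0],[0.55,0.001,0.001,0.091,0,0,0]]'
python3 -m pendant '[[0.05,0,0,0,0,0,0],[0.05,0,0,0,0,0,0],[0.05,0,0,0,0,0,0],[0.05,0,0,0,0,0,0],[0.05,0,0,0,0,0,0]]' 30
python3 -m pendant '[[0.05,0,0,-0.01,0,0,0],[0.05,0,0,-0.05,0,0,0],[0.05,0,0,-0.1,0,0,0],[0.05,0,0,-0.1,0,0,0]]'
python3 -c "
from h import *
plan((.494,.131,.18,31.8),(.494,.131,.14,31.8))
c=env.get_image('side'); S=c['image'][150:290,190:330]
cv2.imwrite('pics/held.png',cv2.resize(S,(560,560)))
print(proj(c,(.5055,-.327,.1-.0)))"
```

```text
time_s: 4.08
position: [0.5053, -0.3237, 0.0575]
tool_rot: [[-0.53, 0.848, -0.004], [0.848, 0.53, 0.004], [0.005, -0.001, -1.0]]
ft_force: [0.7, 0.1, 0.8]
grip_width: 0.0471
gripper_force: 0.0
time_s: 4.7
position: [0.5068, -0.326, 0.0613]
tool_rot: [[-0.53, 0.848, 0.003], [0.848, 0.53, -0.002], [-0.003, 0.001, -1.0]]
ft_force: [0.2, 1.7, 7.1]
grip_width: 0.009
gripper_force: 32.3
time_s: 5.2
position: [0.5073, -0.3266, 0.1642]
tool_rot: [[-0.53, 0.848, 0.006], [0.848, 0.53, -0.006], [-0.009, 0.002, -1.0]]
ft_force: [-0.1, -0.5, -0.9]
grip_width: 0.0091
gripper_force: 31.4
t 5.2 p [ 0.5073 -0.3266  0.1642] yaw 31.98 F [-0.1 -0.5 -0.9] Mz -0.014 w 0.0091 g 31.4 tilt [ 0.0063 -0.0062] q6 -76.0
-> (0.494, 0.131, 0.18, 31.8) shift [ 0.3952  0.2311 -0.0158] rz 0.0031 rows>= 8
-> (0.494, 0.131, 0.14, 31.8) shift [0.   0.   0.04] rz -0.0 rows>= 1
(np.float64(259.6705598443332), np.float64(238.4248115093427))
```

View pics/held.png

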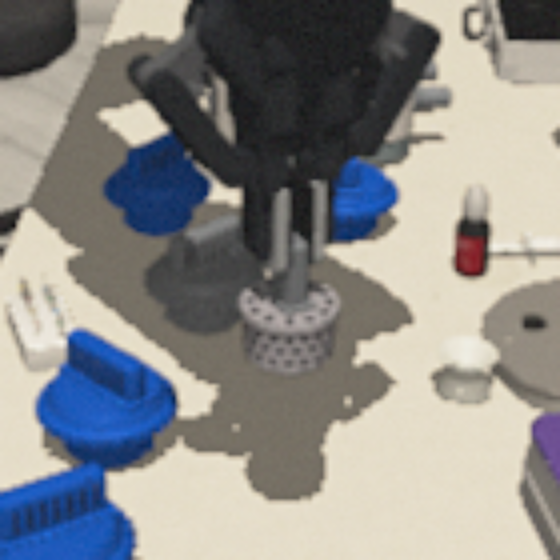

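The strainer is held upright at (290,320) in the crop and clear of everything. Now I'll carry it over the mouth.

```bash
python3 -m pendant '[[0.05,0.198,0.116,-0.016,0,0,0],[0.05,0.198,0.116,-0.016,0,0,0],[0.05,0.198,0.116,-0.016,0,0,0],[0.05,0.198,0.116,-0.016,0,0,0]]'
python3 -m pendant '[[0.05,0.197,0.115,0,0,0,0],[0.05,0.197,0.115,0,0,0,0],[0.05,0.197,0.115,0,0,0,0],[0.05,0.197,0.115,0,0,0,0],[0.05,0.197,0.115,0,0,0,0]]'
python3 -m pendant '[[0.05,0,0,0,0,0,0],[0.05,0,0,0,0,0,0]]'
python3 -c "
from h import *
plan((.494,.131,.15,31.8))
c=env.get_image('side'); 
for n,t in (('side','strainer'),('side','mouth'),('top','mouth')):
    if n=='top': c=env.get_image('top')
    print(n,t,[(round(r['conf'],2),np.round(r['centre'],1)) for r in env.tip_of(n,t)[:2]])
c=env.get_image('side');p=env.observe()['position']; print(proj(c,p-[0,0,.0575]),proj(c,(.494,.131,.084)))
cv2.imwrite('pics/above.png',cv2.resize(c['image'][80:200,200:320],(600,600)))"
```

```text
time_s: 5.75
position: [0.4987, -0.0936, 0.1748]
tool_rot: [[-0.53, 0.848, -0.002], [0.848, 0.53, 0.001], [0.002, -0.001, -1.0]]
ft_force: [0.6, 0.1, -0.3]
grip_width: 0.0091
gripper_force: 31.4
time_s: 6.38
position: [0.4919, 0.134, 0.1745]
tool_rot: [[-0.533, 0.846, -0.002], [0.846, 0.533, 0.0], [0.001, -0.002, -1.0]]
ft_force: [0.2, -0.5, -0.0]
grip_width: 0.0091
gripper_force: 31.4
time_s: 6.62
position: [0.493, 0.1307, 0.1751]
tool_rot: [[-0.528, 0.849, -0.001], [0.849, 0.528, -0.0], [0.0, -0.001, -1.0]]
ft_force: [0.4, -0.0, -0.9]
grip_width: 0.009
gripper_force: 31.4
t 6.62 p [0.493  0.1307 0.1751] yaw 31.88 F [ 0.4 -0.  -0.9] Mz 0.0 w 0.009 g 31.4 tilt [-0.0006 -0.0002] q6 -30.3
-> (0.494, 0.131, 0.15, 31.8) shift [-0.0003  0.001   0.0251] rz 0.0013 rows>= 1
side strainer [(0.72, array([265.1, 144.2]))]
side mouth [(0.98, array([263.1, 155.4]))]
top mouth [(0.88, array([139.9, 193.4]))]
(np.float64(263.10811687670696), np.float64(145.40319564763416)) (np.float64(263.2579239784365), np.float64(156.91670843428955))
```

View pics/above.png

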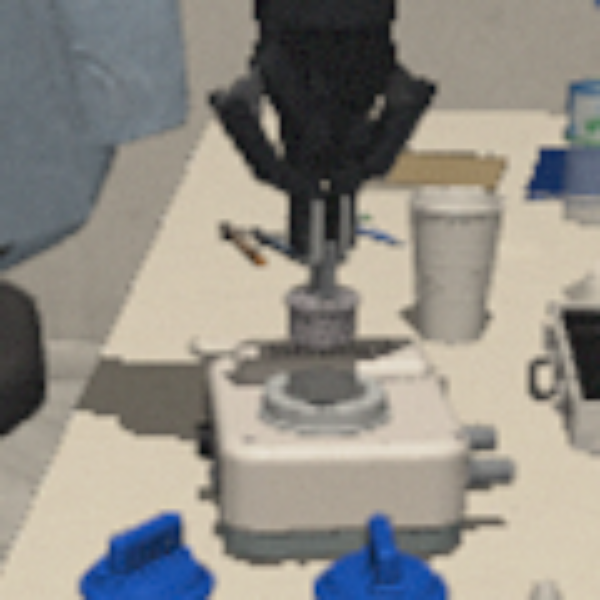

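In the crop the strainer (322,320) hangs centred over the collar (324,397). I'll lower it in gentle stages.

```bash
python3 -m pendant '[[0.05,0,0.001,0.025,0,0,0],[0.05,0,0.001,0.04,0,0,0],[0.05,0,0.001,0.048,0,0,0],[0.05,0,0.001,0.053,0,0,0]]'
python3 -m pendant '[[0.05,0,0,0.004,0,0,0],[0.05,0,0,0.008,0,0,0],[0.05,0,0,0.01,0,0,0],[0.05,0,0,0.01,0,0,0]]'
python3 -c "
from h import *
plan((.494,.131,.103,31.8))"
```

```text
time_s: 7.42
position: [0.4939, 0.1323, 0.1222]
tool_rot: [[-0.529, 0.848, 0.0], [0.848, 0.529, 0.0], [-0.0, 0.0, -1.0]]
ft_force: [-0.8, 0.3, -0.3]
grip_width: 0.0092
gripper_force: 31.4
time_s: 7.92
position: [0.4938, 0.1323, 0.1123]
tool_rot: [[-0.529, 0.848, -0.0], [0.848, 0.529, 0.0], [0.0, -0.0, -1.0]]
ft_force: [0.2, -0.0, -0.5]
grip_width: 0.0091
gripper_force: 31.4
t 7.92 p [0.4938 0.1323 0.1123] yaw 31.97 F [ 0.2 -0.  -0.5] Mz -0.061 w 0.0091 g 31.4 tilt [-0.  0.] q6 -30.3
-> (0.494, 0.131, 0.103, 31.8) shift [-0.0013 -0.0005  0.0093] rz 0.003 rows>= 1
```

```bash
python3 -m pendant '[[0.05,-0.001,0,0.002,0,0,0],[0.05,-0.001,0,0.004,0,0,0],[0.05,-0.001,0,0.0055,0,0,0],[0.05,-0.001,0,0.0055,0,0,0]]'
python3 -m pendant '[[0.05,0,0,0.001,0,0,0],[0.05,0,0,0.002,0,0,0],[0.05,0,0,0.002,0,0,0]]'
python3 -m pendant '[[0.05,0,0,0.001,0,0,0],[0.05,0,0,0.002,0,0,0],[0.05,0,0,0.002,0,0,0]]'
```

```text
time_s: 8.43
position: [0.4943, 0.1315, 0.1069]
tool_rot: [[-0.53, 0.848, 0.0], [0.848, 0.53, 0.0], [-0.0, 0.0, -1.0]]
ft_force: [-0.8, 0.1, 1.9]
grip_width: 0.0085
gripper_force: 31.7
time_s: 8.8
position: [0.4943, 0.1315, 0.1049]
tool_rot: [[-0.529, 0.848, 0.0], [0.848, 0.529, 0.0], [-0.0, 0.0, -1.0]]
ft_force: [-0.3, -0.3, 2.7]
grip_width: 0.009
gripper_force: 31.8
time_s: 9.18
position: [0.4943, 0.1315, 0.1028]
tool_rot: [[-0.529, 0.848, 0.0], [0.848, 0.529, 0.0], [0.0, 0.0, -1.0]]
ft_force: [-1.1, 1.1, 4.9]
grip_width: 0.0087
gripper_force: 31.9
```

```bash
python3 -m pendant '[[0.05,0,0,-0.003,0,0,0],[0.05,0,0,-0.003,0,0,0],[0.4,0,0,-0.003,0,0,0],[0.4,0,0,-0.003,0,0,0],[0.4,0,0,-0.003,0,0,0]]'
python3 -m pendant '[[0.4,0,0,-0.04,0,0,0],[0.4,0,0,-0.1,0,0,0],[0.4,0,0,-0.1,0,0,0]]'
python3 -c "
from h import *
plan((.46,-.06,.17,-3),(.452,-.129,.12,-44))"
```

```text
time_s: 9.8
position: [0.4942, 0.1315, 0.1057]
tool_rot: [[-0.529, 0.848, -0.0], [0.848, 0.529, -0.0], [0.0, -0.0, -1.0]]
ft_force: [0.8, -0.4, 0.5]
grip_width: 0.0342
gripper_force: 0.0
time_s: 10.18
position: [0.4959, 0.1316, 0.2097]
tool_rot: [[-0.53, 0.848, 0.009], [0.848, 0.53, 0.0], [-0.004, 0.007, -1.0]]
ft_force: [0.3, 0.3, -1.2]
grip_width: 0.0341
gripper_force: 0.0
t 10.18 p [0.4959 0.1316 0.2097] yaw 31.98 F [ 0.3  0.3 -1.2] Mz 0.002 w 0.0341 g 0.0 tilt [0.0086 0.0002] q6 -30.4
-> (0.46, -0.06, 0.17, -3) shift [-0.1435 -0.1319  0.0397] rz 0.6105 rows>= 4
-> (0.452, -0.129, 0.12, -44) shift [-0.0693 -0.0044  0.05  ] rz 0.7156 rows>= 4
```

```bash
python3 -m pendant '[[0.5,-0.143,-0.132,0.04,0,0,0.61],[0.5,-0.143,-0.132,0.04,0,0,0.61],[0.5,-0.143,-0.132,0.04,0,0,0.61],[0.5,-0.143,-0.132,0.04,0,0,0.61],[0.5,-0.143,-0.132,0.04,0,0,0.61]]'
python3 -m pendant '[[0.5,-0.069,-0.004,0.04,0,0,0.716],[0.5,-0.069,-0.004,0.04,0,0,0.716],[0.5,-0.069,-0.004,0.04,0,0,0.716],[0.5,-0.069,-0.004,0.04,0,0,0.716],[0.5,-0.069,-0.004,0.04,0,0,0.716]]'
python3 -c "
from h import *
plan((.452,-.129,.058,-44))
c=env.get_image('top'); R=rect(c,(.494,.131),.1015,.05,400)
cv2.drawMarker(R,(200,200),(0,0,255),0,12,1)
s=env.get_image('side'); S=cv2.resize(s['image'][130:250,200:320],(400,400))
print(proj(s,(.494,.131,.1015)),proj(s,(.452,-.129,.048)))
cv2.imwrite('pics/chk.png',np.hstack([R,S]))"
```

```text
time_s: 10.8
position: [0.4578, -0.0598, 0.1652]
tool_rot: [[0.052, 0.999, -0.001], [0.999, -0.052, 0.001], [0.001, -0.001, -1.0]]
ft_force: [0.0, 0.0, -0.4]
grip_width: 0.0426
gripper_force: 0.0
time_s: 11.42
position: [0.4509, -0.127, 0.1258]
tool_rot: [[0.691, 0.723, 0.0], [0.723, -0.691, 0.0], [0.0, 0.0, -1.0]]
ft_force: [0.3, 0.3, 0.2]
grip_width: 0.0425
gripper_force: 0.0
t 11.43 p [ 0.4509 -0.127   0.1258] yaw -43.73 F [0.3 0.3 0.2] Mz -0.052 w 0.0425 g 0.0 tilt [0.0002 0.0001] q6 13.5
-> (0.452, -0.129, 0.058, -44) shift [-0.0007  0.0022  0.0678] rz 0.0047 rows>= 2
(np.float64(263.3656694121018), np.float64(151.03224192658305)) (np.float64(239.847502200284), np.float64(210.26825721506373))
```

View pics/chk.png

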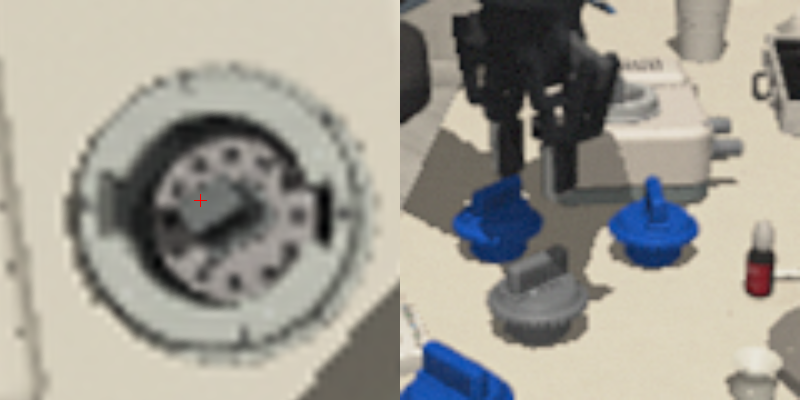

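The top patch shows the strainer seated in the cup with its tab upright at (207,205). The slots are at (115,205) and (322,213), so the slot axis is about 88°. The bar marks at (185,85) and (245,330) give about 14°, which agrees (88−75). The cap is under the fingers, so I'll grip it.

```bash
python3 -m pendant '[[0.5,-0.001,0.002,0.04,0,0,0.005],[0.5,-0.001,0.002,0.067,0,0,0.005],[0.5,-0.001,0.002,0.067,0,0,0.005]]'
python3 -m pendant '[[0.05,0,0,0,0,0,0],[0.05,0,0,0,0,0,0],[0.05,0,0,0,0,0,0],[0.05,0,0,0,0,0,0]]' 60
python3 -c "
from h import *
plan()"
```

```text
time_s: 11.9
position: [0.4506, -0.1297, 0.0577]
tool_rot: [[0.696, 0.718, -0.003], [0.718, -0.696, 0.002], [-0.001, -0.003, -1.0]]
ft_force: [-0.0, -0.9, 1.4]
grip_width: 0.0425
gripper_force: 0.0
time_s: 12.4
position: [0.4516, -0.1306, 0.0598]
tool_rot: [[0.698, 0.716, 0.002], [0.716, -0.698, -0.001], [0.001, 0.002, -1.0]]
ft_force: [-0.4, 2.0, 7.2]
grip_width: 0.0104
gripper_force: 63.0
t 12.4 p [ 0.4516 -0.1306  0.0598] yaw -44.27 F [-0.4  2.   7.2] Mz -0.009 w 0.0104 g 63.0 tilt [ 0.0019 -0.0009] q6 13.7
```

```bash
python3 -m pendant '[[0.05,0,0,-0.02,0,0,0],[0.05,0,0,-0.07,0,0,0],[0.05,0,0,-0.12,0,0,0],[0.05,0,0,-0.12,0,0,0],[0.05,0,0,-0.12,0,0,0]]'
python3 -c "
from h import *
plan((.494,.131,.18,-1.6))
c=env.get_image('side');s=env.observe();p=s['position'];print('expected bar',proj(c,p-[0,0,.012]),'foot',proj(c,p-[0,0,.06]))
for t in('cap','cap_bar'): print(t,[(round(r['conf'],2),np.round(r['centre'],1)) for r in env.tip_of('side',t)])
print([np.round(r['bbox'],1) for r in env.find_in('side','cap')])"
```

```text
time_s: 13.02
position: [0.4507, -0.1303, 0.1783]
tool_rot: [[0.698, 0.716, -0.001], [0.716, -0.698, 0.0], [-0.0, -0.001, -1.0]]
ft_force: [0.4, 0.3, -1.3]
grip_width: 0.0103
gripper_force: 62.0
t 13.03 p [ 0.4507 -0.1303  0.1783] yaw -44.28 F [ 0.4  0.3 -1.3] Mz 0.077 w 0.0103 g 62.0 tilt [-0.0007  0.0004] q6 13.7
-> (0.494, 0.131, 0.18, -1.6) shift [ 0.2172 -0.1514 -0.0017] rz -0.745 rows>= 5
expected bar (np.float64(238.55831632872096), np.float64(161.09718477787993)) foot (np.float64(238.82067954130113), np.float64(181.98410711143913))
cap [(0.96, array([241.4, 181.5])), (0.89, array([230.4, 202.6])), (0.76, array([203.8, 299.5])), (0.68, array([217.7, 260.8])), (0.58, array([275.5, 205.4]))]
cap_bar [(0.95, array([277.5, 192.1])), (0.92, array([203.1, 272.1])), (0.69, array([214.7, 240.7])), (0.61, array([229.2, 186.5])), (0.56, array([239.9, 163.2]))]
[array([229.7, 194.7,  29.6,  31.2]), array([203.8, 287.6,  43.7,  37.5]), array([216.6, 250.4,  36. ,  36.7]), array([278. , 194.9,  26.2,  26. ]), array([244.7, 174.2,  32.8,  27.3]), array([272.9, 171.1,  58.3,  45.5]), array([199.7, 231.2,  17.5,  17.4])]
```

```bash
python3 -c "
from h import *
c=env.get_image('side');s=env.observe();p=s['position']
for r in env.trace('side','cap'):
    if abs(r['bbox'][0]-242)<8 and abs(r['bbox'][1]-174)<10:
        m=r['mask']; ys,xs=np.nonzero(m); print(r['conf'],[(y,xs[ys==y].min(),xs[ys==y].max()) for y in range(ys.min(),ys.max()+1,2)])
im=c['image'].copy(); R=cv2.resize(im[125:205,195:295],(800,640),interpolation=cv2.INTER_CUBIC)
for z in (-.012,-.031,-.06):
    u=proj(c,p+[0,0,z]); cv2.drawMarker(R,(int((u[0]-195+.5)*8),int((u[1]-125+.5)*8)),(0,0,255),0,14,1)
print([proj(c,p+[d,0,-.035])[0] for d in(-.034,0,.034)])
cv2.imwrite('pics/cap.png',R[:600])"
```

```text
0.91 [(157, np.int64(249), np.int64(249)), (159, np.int64(231), np.int64(250)), (161, np.int64(231), np.int64(250)), (163, np.int64(230), np.int64(251)), (165, np.int64(229), np.int64(253)), (167, np.int64(227), np.int64(254)), (169, np.int64(225), np.int64(256)), (171, np.int64(225), np.int64(257)), (173, np.int64(225), np.int64(256)), (175, np.int64(227), np.int64(254)), (177, np.int64(229), np.int64(252)), (179, np.int64(230), np.int64(251)), (181, np.int64(231), np.int64(250)), (183, np.int64(232), np.int64(249)), (185, np.int64(235), np.int64(245))]
[np.float64(222.984188630948), np.float64(238.8244644014729), np.float64(254.7070384231054)]
```

View pics/cap.png

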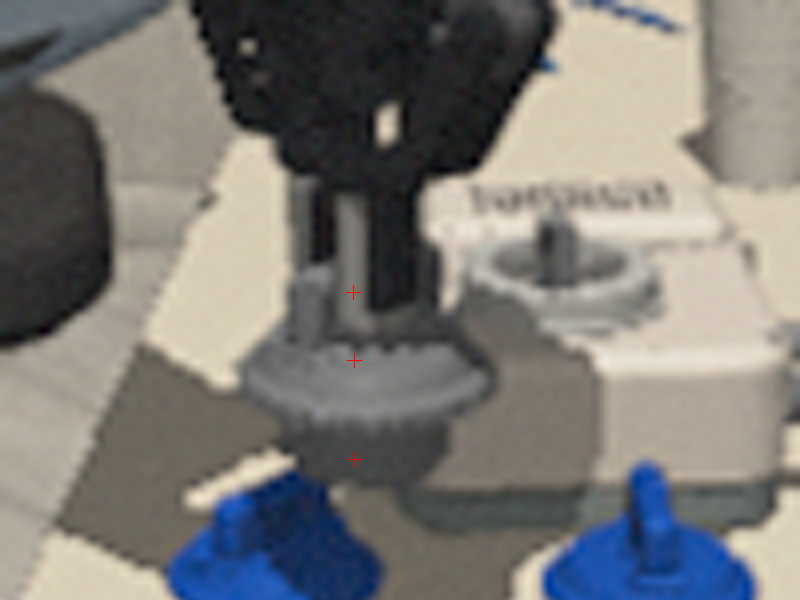

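The cap hangs upright in the grip at crop (365,380), its brim centred at about column 241. Compared with the collar's own offset in this view, it is within 1–2 mm along the bar. Now over the mouth.

```bash
python3 -m pendant '[[0.05,0.217,-0.151,0,0,0,-0.745],[0.05,0.217,-0.151,0,0,0,-0.745],[0.05,0.217,-0.151,0,0,0,-0.745],[0.05,0.217,-0.151,0,0,0,-0.745],[0.05,0.217,-0.151,0,0,0,-0.745]]'
python3 -m pendant '[[0.05,0,0,0.01,0,0,0],[0.05,0,0,0.01,0,0,0],[0.05,0,0,0.01,0,0,0]]'
python3 -c "
from h import *
plan((.494,.130,.15,-1.6))"
```

```text
time_s: 13.95
position: [0.4944, 0.1333, 0.1783]
tool_rot: [[0.023, 1.0, -0.001], [1.0, -0.023, 0.0], [0.0, -0.001, -1.0]]
ft_force: [1.0, -1.0, -0.3]
grip_width: 0.0101
gripper_force: 61.9
time_s: 14.32
position: [0.4947, 0.129, 0.1687]
tool_rot: [[0.03, 1.0, -0.0], [1.0, -0.03, -0.0], [-0.0, -0.0, -1.0]]
ft_force: [-0.2, 0.1, -2.1]
grip_width: 0.0103
gripper_force: 61.9
t 14.32 p [0.4947 0.129  0.1687] yaw -1.74 F [-0.2  0.1 -2.1] Mz 0.024 w 0.0103 g 61.9 tilt [-0.0004 -0.0002] q6 3.1
-> (0.494, 0.13, 0.15, -1.6) shift [ 0.001  -0.0007  0.0187] rz -0.0025 rows>= 1
```

```bash
python3 -m pendant '[[0.05,0.001,-0.001,0.012,0,0,0],[0.05,0.001,-0.001,0.018,0,0,0],[0.05,0.001,-0.001,0.023,0,0,0],[0.05,0.001,-0.001,0.023,0,0,0]]'
python3 -m pendant '[[0.05,0,0,0.003,0,0,0],[0.05,0,0,0.005,0,0,0],[0.05,0,0,0.007,0,0,0],[0.05,0,0,0.007,0,0,0]]'
python3 -c "
from h import *
plan((.494,.130,.135,-1.6))"
```

```text
time_s: 14.82
position: [0.4935, 0.1313, 0.1454]
tool_rot: [[0.028, 1.0, -0.001], [1.0, -0.028, -0.0], [-0.0, -0.001, -1.0]]
ft_force: [0.4, -0.2, -0.3]
grip_width: 0.0103
gripper_force: 61.9
time_s: 15.32
position: [0.4948, 0.1308, 0.1397]
tool_rot: [[0.028, 1.0, 0.003], [1.0, -0.028, -0.001], [-0.001, 0.004, -1.0]]
ft_force: [2.2, -3.2, 5.5]
grip_width: 0.0103
gripper_force: 62.7
t 15.32 p [0.4948 0.1308 0.1397] yaw -1.61 F [ 2.2 -3.2  5.5] Mz 0.022 w 0.0103 g 62.7 tilt [ 0.0035 -0.0009] q6 3.2
-> (0.494, 0.13, 0.135, -1.6) shift [-0.0009 -0.0008  0.0047] rz -0.0001 rows>= 1
```

```bash
python3 -m pendant '[[0.05,-0.0015,0.001,0,0,0,0],[0.05,-0.0015,0.001,0,0,0,0],[0.05,-0.0015,0.001,0.001,0,0,0],[0.05,-0.0015,0.001,0.002,0,0,0]]'
python3 -c "
from h import *
plan()"
```

```text
time_s: 15.82
position: [0.4947, 0.1297, 0.1367]
tool_rot: [[0.028, 1.0, 0.0], [1.0, -0.028, -0.0], [-0.0, 0.0, -1.0]]
ft_force: [1.8, -1.0, -0.0]
grip_width: 0.0103
gripper_force: 62.1
t 15.82 p [0.4947 0.1297 0.1367] yaw -1.6 F [ 1.8 -1.  -0. ] Mz 0.072 w 0.0103 g 62.1 tilt [ 0.0003 -0.0001] q6 3.0
```

```bash
python3 -m pendant '[[0.05,0,0.0005,0.001,0,0,0],[0.05,0,0.0005,0.002,0,0,0],[0.05,0,0.0005,0.003,0,0,0],[0.05,0,0.0005,0.003,0,0,0]]'
python3 -m pendant '[[0.05,0,0,0.001,0,0,0],[0.05,0,0,0.002,0,0,0],[0.05,0,0,0.002,0,0,0]]'
python3 -c "
from h import *
plan()"
```

```text
time_s: 16.32
position: [0.495, 0.1298, 0.1336]
tool_rot: [[0.028, 1.0, -0.0], [1.0, -0.028, 0.0], [0.0, -0.0, -1.0]]
ft_force: [0.6, -1.2, -1.7]
grip_width: 0.0104
gripper_force: 61.9
time_s: 16.7
position: [0.495, 0.1298, 0.1317]
tool_rot: [[0.028, 1.0, -0.0], [1.0, -0.028, 0.0], [0.0, -0.0, -1.0]]
ft_force: [1.1, 0.2, -2.0]
grip_width: 0.0104
gripper_force: 61.9
t 16.7 p [0.495  0.1298 0.1317] yaw -1.6 F [ 1.1  0.2 -2. ] Mz 0.049 w 0.0104 g 61.9 tilt [-0.0003  0.0001] q6 3.0
```

Foot height is about 72 mm with no load, so the lugs are in the slots. Now I'll press down against the spring.

```bash
python3 -m pendant '[[0.05,0,0,0.001,0,0,0],[0.05,0,0,0.002,0,0,0],[0.05,0,0,0.003,0,0,0],[0.05,0,0,0.004,0,0,0],[0.05,0,0,0.004,0,0,0]]' 80
python3 -m pendant '[[0.05,0,0,0.001,0,0,0],[0.05,0,0,0.002,0,0,0],[0.05,0,0,0.003,0,0,0],[0.05,0,0,0.004,0,0,0],[0.05,0,0,0.004,0,0,0]]'
python3 -c "
from h import *
plan()"
```

```text
time_s: 17.32
position: [0.4952, 0.1298, 0.1279]
tool_rot: [[0.028, 1.0, 0.0], [1.0, -0.028, 0.0], [0.0, 0.0, -1.0]]
ft_force: [-1.2, 0.3, 2.3]
grip_width: 0.0098
gripper_force: 84.1
time_s: 17.95
position: [0.4952, 0.1297, 0.1239]
tool_rot: [[0.028, 1.0, 0.0], [1.0, -0.028, 0.0], [0.0, 0.0, -1.0]]
ft_force: [0.3, 0.2, 4.9]
grip_width: 0.0098
gripper_force: 84.3
t 17.95 p [0.4952 0.1297 0.1239] yaw -1.6 F [0.3 0.2 4.9] Mz 0.002 w 0.0098 g 84.3 tilt [0.0002 0.    ] q6 3.0
```

```bash
python3 -m pendant '[[0.05,0,0,0.0006,0,0,0],[0.05,0,0,0.001,0,0,0],[0.05,0,0,0.001,0,0,0]]'
python3 -m pendant '[[0.05,0,0,0.0004,0,0,0],[0.05,0,0,0.0006,0,0,0],[0.05,0,0,0.0006,0,0,0]]'
python3 -m pendant '[[0.05,0,0,0.0003,0,0,0],[0.05,0,0,0.0005,0,0,0],[0.05,0,0,0.0005,0,0,0]]'
python3 -c "
from h import *
plan()"
```

```text
time_s: 18.32
position: [0.4952, 0.1297, 0.1229]
tool_rot: [[0.028, 1.0, 0.0], [1.0, -0.028, -0.0], [-0.0, 0.0, -1.0]]
ft_force: [-0.1, 0.9, 6.0]
grip_width: 0.0099
gripper_force: 84.4
time_s: 18.7
position: [0.4952, 0.1297, 0.1223]
tool_rot: [[0.028, 1.0, 0.0], [1.0, -0.028, -0.0], [0.0, 0.0, -1.0]]
ft_force: [-0.2, -0.2, 5.8]
grip_width: 0.0098
gripper_force: 84.4
time_s: 19.08
position: [0.4952, 0.1297, 0.1221]
tool_rot: [[0.028, 1.0, 0.0], [1.0, -0.028, -0.0], [-0.0, 0.0, -1.0]]
ft_force: [-1.8, -0.3, 9.0]
grip_width: 0.0099
gripper_force: 84.9
t 19.07 p [0.4952 0.1297 0.1221] yaw -1.6 F [-1.8 -0.3  9. ] Mz 0.041 w 0.0099 g 84.9 tilt [ 0.0004 -0.    ] q6 3.0
```

```bash
python3 -m pendant '[[0.05,0,0,-0.0005,0,0,0.05],[0.05,0,0,-0.0005,0,0,0.12],[0.05,0,0,-0.0005,0,0,0.2],[0.05,0,0,-0.0005,0,0,0.28],[0.05,0,0,-0.0005,0,0,0.35]]'
python3 -c "
from h import *
plan()"
```

```text
time_s: 19.7
position: [0.4954, 0.1299, 0.1224]
tool_rot: [[0.371, 0.929, 0.001], [0.929, -0.371, 0.0], [0.001, 0.001, -1.0]]
ft_force: [0.1, 1.0, 5.1]
grip_width: 0.0099
gripper_force: 84.5
t 19.7 p [0.4954 0.1299 0.1224] yaw -21.79 F [0.1 1.  5.1] Mz 0.028 w 0.0099 g 84.5 tilt [0.0009 0.0002] q6 23.2
```

```bash
python3 -m pendant '[[0.05,0,0,0,0,0,0.08],[0.05,0,0,0,0,0,0.16],[0.05,0,0,0,0,0,0.24],[0.05,0,0,0,0,0,0.32],[0.05,0,0,0,0,0,0.4]]'
python3 -m pendant '[[0.05,0,0,0,0,0,0.08],[0.05,0,0,0,0,0,0.16],[0.05,0,0,0,0,0,0.24],[0.05,0,0,0,0,0,0.32],[0.05,0,0,0,0,0,0.36]]'
python3 -c "
from h import *
plan()"
```

```text
time_s: 20.32
position: [0.4954, 0.1298, 0.1224]
tool_rot: [[0.704, 0.711, 0.001], [0.711, -0.704, 0.0], [0.001, 0.001, -1.0]]
ft_force: [-0.5, 0.5, 5.8]
grip_width: 0.0097
gripper_force: 84.5
time_s: 20.95
position: [0.4948, 0.1302, 0.1222]
tool_rot: [[0.908, 0.418, -0.001], [0.418, -0.908, 0.001], [-0.0, -0.001, -1.0]]
ft_force: [-1.5, 3.0, 5.5]
grip_width: 0.0099
gripper_force: 84.5
t 20.95 p [0.4948 0.1302 0.1222] yaw -65.29 F [-1.5  3.   5.5] Mz 0.161 w 0.0099 g 84.5 tilt [-0.0007  0.0009] q6 66.7
```

```bash
python3 -m pendant '[[0.05,0,0,0,0,0,0],[0.05,0,0,0,0,0,0.05],[0.05,0,0,0,0,0,0.1],[0.05,0,0,0,0,0,0.1]]'
python3 -c "
from h import *
plan()"
python3 -m pendant '[[0.05,0,0,0,0,0,0.05],[0.05,0,0,0,0,0,0.1],[0.05,0,0,0,0,0,0.1]]'
python3 -c "
from h import *
plan()"
```

```text
time_s: 21.45
position: [0.4946, 0.1303, 0.1222]
tool_rot: [[0.945, 0.326, -0.001], [0.326, -0.945, 0.001], [-0.001, -0.001, -1.0]]
ft_force: [-2.0, 3.0, 5.7]
grip_width: 0.0096
gripper_force: 84.5
t 21.45 p [0.4946 0.1303 0.1222] yaw -70.96 F [-2.   3.   5.7] Mz 0.037 w 0.0096 g 84.5 tilt [-0.0011  0.001 ] q6 72.4
time_s: 21.82
position: [0.4945, 0.1305, 0.1222]
tool_rot: [[0.973, 0.23, -0.001], [0.23, -0.973, 0.001], [-0.001, -0.002, -1.0]]
ft_force: [-3.6, 4.4, 6.3]
grip_width: 0.0099
gripper_force: 84.5
t 21.82 p [0.4945 0.1305 0.1222] yaw -76.68 F [-3.6  4.4  6.3] Mz 0.059 w 0.0099 g 84.5 tilt [-0.0012  0.0015] q6 78.1
```

```bash
python3 -m pendant '[[0.05,0,-0.001,0,0,0,0.03],[0.05,0,-0.001,0,0,0,0.06],[0.05,0,-0.001,0,0,0,0.06]]'
python3 -c "
from h import *
plan()"
python3 -m pendant '[[0.05,0,0,0,0,0,0.03],[0.05,0,0,0,0,0,0.05],[0.05,0,0,0,0,0,0.05]]'
python3 -c "
from h import *
plan()"
```

```text
time_s: 22.2
position: [0.4945, 0.1311, 0.1222]
tool_rot: [[0.985, 0.172, -0.001], [0.172, -0.985, 0.001], [-0.001, -0.001, -1.0]]
ft_force: [-1.0, 2.0, 6.0]
grip_width: 0.0097
gripper_force: 84.5
t 22.2 p [0.4945 0.1311 0.1222] yaw -80.1 F [-1.  2.  6.] Mz 0.097 w 0.0097 g 84.5 tilt [-0.0008  0.0007] q6 81.6
time_s: 22.58
position: [0.4945, 0.1315, 0.1222]
tool_rot: [[0.992, 0.123, -0.001], [0.123, -0.992, 0.001], [-0.001, -0.001, -1.0]]
ft_force: [-1.4, 4.6, 5.3]
grip_width: 0.0095
gripper_force: 84.5
t 22.57 p [0.4945 0.1315 0.1222] yaw -82.94 F [-1.4  4.6  5.3] Mz 0.244 w 0.0095 g 84.5 tilt [-0.0007  0.0014] q6 84.5
```

```bash
python3 -m pendant '[[0.05,0,-0.0005,0,0,0,0.02],[0.05,0,-0.0005,0,0,0,0.04],[0.05,0,-0.0005,0,0,0,0.04]]'
python3 -c "
from h import *
plan()"
```

```text
time_s: 22.95
position: [0.4945, 0.1318, 0.1222]
tool_rot: [[0.996, 0.084, -0.001], [0.084, -0.996, 0.001], [-0.001, -0.001, -1.0]]
ft_force: [-2.4, 2.7, 5.8]
grip_width: 0.0097
gripper_force: 85.1
t 22.95 p [0.4945 0.1318 0.1222] yaw -85.16 F [-2.4  2.7  5.8] Mz 0.784 w 0.0097 g 85.1 tilt [-0.0007  0.0005] q6 86.8
```

The stop is felt (0.78 N m). I'll ease back into the notch and let the cap rise.

```bash
python3 -m pendant '[[0.05,0,0,0,0,0,-0.05],[0.05,0,0,0,0,0,-0.1],[0.05,0,0,-0.001,0,0,-0.1],[0.05,0,0,-0.0015,0,0,-0.1],[0.05,0,0,-0.0015,0,0,-0.1]]'
python3 -c "
from h import *
plan()"
python3 -m pendant '[[0.05,0,0,-0.0005,0,0,0],[0.05,0,0,-0.001,0,0,0],[0.05,0,0,-0.001,0,0,0]]'
python3 -c "
from h import *
plan()"
```

```text
time_s: 23.58
position: [0.4946, 0.1313, 0.1236]
tool_rot: [[0.983, 0.182, -0.001], [0.182, -0.983, 0.0], [-0.001, -0.0, -1.0]]
ft_force: [-3.2, 0.1, 5.4]
grip_width: 0.0098
gripper_force: 84.3
t 23.57 p [0.4946 0.1313 0.1236] yaw -79.54 F [-3.2  0.1  5.4] Mz 0.044 w 0.0098 g 84.3 tilt [-0.0007  0.0001] q6 81.1
time_s: 23.95
position: [0.4946, 0.1312, 0.1246]
tool_rot: [[0.983, 0.182, -0.001], [0.182, -0.983, 0.0], [-0.001, -0.0, -1.0]]
ft_force: [-2.1, 1.5, 3.4]
grip_width: 0.01
gripper_force: 84.2
t 23.95 p [0.4946 0.1312 0.1246] yaw -79.53 F [-2.1  1.5  3.4] Mz -0.026 w 0.01 g 84.2 tilt [-0.0006  0.0001] q6 81.1
```

```bash
python3 -m pendant '[[0.05,0,0,-0.0005,0,0,0],[0.05,0,0,-0.001,0,0,0],[0.05,0,0,-0.001,0,0,0]]'
python3 -m pendant '[[0.05,0,0,-0.0004,0,0,0],[0.05,0,0,-0.0008,0,0,0],[0.05,0,0,-0.0008,0,0,0]]'
python3 -c "
from h import *
plan()"
```

```text
time_s: 24.32
position: [0.4947, 0.1312, 0.1257]
tool_rot: [[0.983, 0.182, -0.0], [0.182, -0.983, -0.0], [-0.0, -0.0, -1.0]]
ft_force: [-2.9, 1.4, 2.4]
grip_width: 0.0097
gripper_force: 84.1
time_s: 24.7
position: [0.4947, 0.1312, 0.1264]
tool_rot: [[0.983, 0.182, -0.001], [0.182, -0.983, -0.0], [-0.001, -0.0, -1.0]]
ft_force: [-3.7, 1.3, -0.2]
grip_width: 0.0099
gripper_force: 83.7
t 24.7 p [0.4947 0.1312 0.1264] yaw -79.52 F [-3.7  1.3 -0.2] Mz 0.011 w 0.0099 g 83.7 tilt [-0.0005 -0.    ] q6 81.1
```

```bash
python3 -m pendant '[[0.05,0,0,-0.0006,0,0,-0.03],[0.05,0,0,-0.0006,0,0,-0.06]]'
python3 -c "
from h import *
plan()"
python3 -m pendant '[[0.05,0,0,0.0006,0,0,0.06],[0.05,0,0,0.0006,0,0,0.06],[0.35,0,0,0.0006,0,0,0.06],[0.35,0,0,0.0006,0,0,0.06],[0.35,0,0,0.0006,0,0,0.06]]'
python3 -m pendant '[[0.4,0,0,-0.02,0,0,0],[0.4,0,0,-0.06,0,0,0],[0.4,0,0,-0.1,0,0,0],[0.4,0,0,-0.1,0,0,0]]'
python3 -c "
from h import *
plan((.40,-.1,.22,-80))"
```

```text
time_s: 24.95
position: [0.4946, 0.131, 0.1266]
tool_rot: [[0.97, 0.242, -0.001], [0.242, -0.97, -0.001], [-0.001, 0.0, -1.0]]
ft_force: [-2.9, -1.6, -6.2]
grip_width: 0.0096
gripper_force: 82.8
t 24.95 p [0.4946 0.131  0.1266] yaw -75.97 F [-2.9 -1.6 -6.2] Mz -0.182 w 0.0096 g 82.8 tilt [-0.0011 -0.0005] q6 77.6
time_s: 25.58
position: [0.4953, 0.1311, 0.1268]
tool_rot: [[0.983, 0.182, 0.001], [0.182, -0.983, -0.0], [0.001, 0.0, -1.0]]
ft_force: [-0.9, 0.1, 0.6]
grip_width: 0.0301
gripper_force: 0.0
time_s: 26.08
position: [0.496, 0.1312, 0.2294]
tool_rot: [[0.983, 0.182, 0.007], [0.182, -0.983, 0.0], [0.007, 0.001, -1.0]]
ft_force: [0.8, -0.2, -0.8]
grip_width: 0.0344
gripper_force: 0.0
t 26.07 p [0.496  0.1312 0.2294] yaw -79.51 F [ 0.8 -0.2 -0.8] Mz -0.032 w 0.0344 g 0.0 tilt [0.0067 0.0001] q6 81.1
-> (0.4, -0.1, 0.22, -80) shift [-0.1365  0.2099  0.0094] rz 0.0085 rows>= 5
```

The pull and back-turn were both resisted, so the cap is locked. I'll move away and check with a last look.

```bash
python3 -m pendant '[[0.4,-0.137,0.21,0,0,0,0],[0.4,-0.137,0.21,0,0,0,0],[0.4,-0.137,0.21,0,0,0,0],[0.4,-0.137,0.21,0,0,0,0],[0.4,-0.137,0.21,0,0,0,0]]'
python3 -c "
from h import *
c=env.get_image('top'); R=rect(c,(.494,.131),.1255,.05,400)
s=env.get_image('side'); S=cv2.resize(s['image'][110:250,190:330],(400,400))
cv2.imwrite('pics/end.png',np.hstack([R,S]))"
```

```text
time_s: 26.7
position: [0.397, -0.1034, 0.2258]
tool_rot: [[0.985, 0.175, -0.001], [0.175, -0.985, -0.0], [-0.001, -0.0, -1.0]]
ft_force: [0.6, 0.1, 0.3]
grip_width: 0.0347
gripper_force: 0.0
```

View pics/end.png

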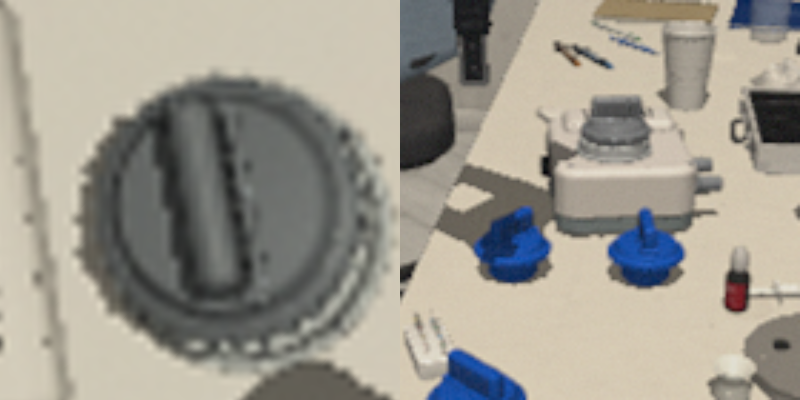

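The cap sits level on the collar, its bar running from (215,295) to (185,95), about 9–10°, which is at the bar marks. The dropper bottle, dish and bur stand are where they were.

```bash
python3 -c "
from rig import env
print(env.close_job())"
```

```text
the job is handed in; nothing more can be done
None
```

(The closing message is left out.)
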